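# Close up a row of dropper bottles in its lane and shut the keeper gate

### The job

Push the row of four dropper bottles along the lane from its back end, all together, until the front bottle is against the end stop and the row is closed up, then swing the keeper gate shut across the lane behind them with a fingertip. Only push: lift or tip no bottle, do not let the row come apart, do not ram it, and leave the beaker, the weighing bottle and the culture dish where they are.

Things in the scene. Friction and masses are not known exactly. Their poses are not given: they have to be found in the camera images.
- lane: Aluminium channel fixed on the worktop, 46 mm wide, 265 mm long along its y axis (x points across it, about away from the robot; z up). Origin on the worktop on its centre line. Floor 3 mm above the worktop; low side walls, inner faces at x = -17 and +17 mm, tops 10 mm above the worktop. End stop at -y, open end at y = +145 mm: the bottles are pushed along -y.
- stop_face (a point): Middle of the end stop's face, at y = -115 mm in the lane frame; the stop is a 34 mm high block. With the row home the bottle centres lie at lane y = -99.5, -68.5, -37.5 and -6.5 mm and the back of the row at y = +9 mm.
- bottle_1: Upright dropper bottle: round body 31 mm in diameter, 48 mm high, tall cap, 80 to 84 mm in all, 30 to 65 g. Origin at the centre of its foot, z up. The front one, nearest the end stop.
- bottle_2: Upright dropper bottle: round body 31 mm in diameter, 48 mm high, tall cap, 80 to 84 mm in all, 30 to 65 g. Origin at the centre of its foot, z up. Second of the row; the four stand in line, touching within about 1 mm.
- bottle_3: Upright dropper bottle: round body 31 mm in diameter, 48 mm high, tall cap, 80 to 84 mm in all, 30 to 65 g. Origin at the centre of its foot, z up. Third of the row.
- bottle_4: Upright dropper bottle: round body 31 mm in diameter, 48 mm high, tall cap, 80 to 84 mm in all, 30 to 65 g. Origin at the centre of its foot, z up. Last of the row: push on this one, low down (fingertips about 10 mm above the lane floor, just over the side walls) so that it slides and does not tip; the row resists with 1 to 4 N.
- gate (a joint): Keeper gate: flat steel arm on an upright pin beside the lane's -x wall. 0 = fully open (outward and back); grows as it swings clockwise seen from above; 2.2 rad = shut, at its stop, straight across the lane along +x. The arm's direction in the lane frame is (cos(2.2 - value), sin(2.2 - value)). It stays where it is left (0.02 N m friction). Starts at 0 to 0.5.
- gate_hinge (a point): Axis of the gate's pin at half the arm's height: x = -34, y = +19, z = 24.5 mm in the lane frame. Shut, the arm's front face is at lane y = +15.5 mm, 6.5 mm behind the row when that is home.
- gate_tip (a point): Centre of the gate arm's round free end (12 mm in diameter), 64 mm from the hinge axis. The arm is 7 mm thick, an upright plate: lower edge 12 mm, upper edge 37 mm above the worktop. It is pushed on its outer face (away from the lane when open).
- glass_beaker: Small glass beaker, 45 mm in diameter, 57 mm tall, a bystander; origin at the centre of its foot.
- weighing_bottle: Lidded glass weighing bottle, 37 mm in diameter, 55 mm tall, a bystander; origin at the centre of its foot.
- culture_dish: Flat round culture dish, 60 mm in diameter, 14 mm tall, a bystander; origin at the centre of its foot.

How it is judged:
By the outcome, as a careful person would: the job done as asked, in the order asked, and still so for the second after the job is handed in, with the robot touching nothing.
It also fails if it takes over 45 s, if anything falls off the work surface, if the arm or the gripper's body presses on something with over 40 N, if the wrist force passes 120 N, or if a joint passes its speed limit or range.

### The arm

A 6-joint arm with a two-finger parallel gripper is mounted at the origin on a cart in front of the work surface, level with it; the furniture and walls round the work are solid. World frame = base frame: x ahead of the robot, y to its left, z up, the work surface at z = 0. Lengths are in m, angles in degrees, forces in N, time in s.
With the tool pointing down it reaches from about 0.35 to 0.875 m from the base axis. Payload 15.5 kg.
Tool frame: the origin (TCP) lies midway between the tips of the shut fingers; the grasp point (between the pads) lies 19 mm behind it (grip_point_offset is the distance from the TCP to the grasp point, in m); z points along the fingers, y is the direction in which the jaws open and shut (so a half turn about z gives the same grasp; the last joint's range is limited). The gripper opens to 85 mm and grips with 20 to 120 N. Pads are 22 mm wide; open, the fingers measure 114 mm over their backs; the gripper's body (76 mm by 85 mm) begins 54 mm behind the grasp point. The pads swing forward as they close: fully open they stand 13 mm farther back than shut.
Start: joints at [70.846, 28.281, 77.091, -0, 74.628, -5.472], TCP at [0.148, 0.607, 0.231] pointing down, gripper open.
Joint ranges: [-166.48, 166.48], [-47.26, 123.95], [12.59, 153.08], [-70.14, 250.14], [6.76, 159.57], [-176.63, 176.63]. Speed limits (degrees/s): [108.29, 108.29, 147.25, 172.46, 172.46, 172.46].

### API

Orientations are given as a 3x3 rotation matrix whose columns are the frame's x, y, z axes.
In Python, from workcell import * gives the robot as it stands.
- The arm moves only by the tool drive_tool, never from a script. Its arguments are lists of equal length, an entry for each row: "delta_pos": the shift along the tool's x, y, z in units of 0.03 m (1.0 is 0.03 m), a list of three; "turn": the turn, a rotation vector about the tool's x, y, z in units of 0.12 rad (1.0 is 0.12 rad), a list of three; "hand": the closure, from -1 (fully open) to 1 (shut). In form: {"delta_pos": [[dx, dy, dz], ...], "turn": [[rx, ry, rz], ...], "hand": [hand, ...]}. A call has exactly 8 rows; each row shifts and turns the commanded pose from where the row before left it, along the tool's axes as they then stand; what a row does not reach is not made up. A row lasts 1/10 s, in which the tool goes at most 50 mm and 8.59 degrees, less where a joint would pass 70% of its speed; a pose out of reach is approached as far as the arm can. A call with a number of a shift or a turn outside -1 to 1 is refused whole. A call with a gripper value outside its range is refused whole. The fingers move at their own pace and stop on an object; "squeeze" is the grip in N (left out, the last holds). Time passes only in rows, so rows that do not move let the fingers close, or fill a call up. It gives the time, the measured TCP pose, the force and the opening at its end, in the units of the state.
- sense(): the state, without advancing time (a new reading comes with each control period).
- camera(name): name is "scene" or "top" or "wrist"; returns the picture (384x512x3 uint8, red, green, blue); there is no depth.
- camera_model(name): a dict with "K" (3x3 intrinsics, pixels), "extrinsics" (4x4, takes a point from world to camera coordinates). Camera axes: x right, y down, z forward; pixel columns grow to the right and rows downward; lengths in m; the calibration is good to about 2 mm. A picture is of the moment at which its call begins: read the wrist's pose just before it. camera_model takes no time and is no camera call; for the wrist camera it gives the pose at the moment of the call.
- sign_off(): hands the job in, once; it reports no verdict.
Trained networks look in the newest picture that a camera, given by its name, has taken for a name from the list of things; names that differ only in an ending like _2 or _b are one class to them, and where a whole thing is asked for, a point or a joint stands for the part that bears it (a point fixed in the world has none). Each returns a list of dicts, best first, with "p" (0 to 1); they miss things now and then, are a little off and sometimes report something else, mostly with a low value. They report only what shows in the picture. A call takes as long as a camera call.
- look_for(camera, name): "xyz" ([x, y, z] in m, in world coordinates, good to about 4 mm: the middle of the surface that is visible of it).
- mark_of(camera, name): "xyz" ([x, y, z] in m, in world coordinates, good to about 4 mm: a listed point, or the origin of a listed thing).
The state is a dict: "time": time; "joint_positions": joint angles; "qvel": joint speeds; "joint_efforts": joint torques, N m; "eef_pos": TCP position; "tool_rot": TCP orientation; "ft_force": force on the tool from outside, world axes, zero at the start; "moment": the same for the moment, N m; "grip_width": finger opening in m.
Only numpy, scipy, OpenCV 4.12 (cv2) and the standard library are available. Lean on these libraries where they do the work, as an engineer would, in place of code of your own. Each camera call takes 0.05 s, during which the arm holds its last target.

## Working session

There is one attempt and no reset: what is moved stays moved. The work goes in short steps, Python scripts to look and compute and a tool call to move; the robot and the scene stay as the last step left them, time stands still between calls to the robot, and variables do not carry over. Pictures are saved under pics/ and viewed, and the job is handed in when it is done.

Besides the shell and the picture viewer there is one more tool, called after "Request:" in YAML: its name, and indented under it one key for each argument. drive_tool: Moves the arm, as the interface text tells. Shifts and turns lie within -1 to 1; 1 stands for 0.03 m of shift or 0.12 rad of turn. Its arguments: {"type":"object","properties":{"delta_pos":{"type":"array"},"turn":{"type":"array"},"hand":{"type":"array"},"squeeze":{"type":"number"}},"required":["delta_pos","turn","hand"]}

```bash
mkdir -p pics; python3 - <<'E'
from workcell import *
import cv2,numpy as np
s=sense();print(s)
for c in ["scene","top"]:
    im=camera(c);cv2.imwrite(f"pics/{c}0.png",im[:,:,::-1])
    m=camera_model(c);print(c,np.round(m["K"],1).tolist(),np.round(m["extrinsics"],3).tolist())
    for n in ["stop_face","bottle_1","gate_hinge","gate_tip","lane","glass_beaker","weighing_bottle","culture_dish"]:
        print(n,[(np.round(d["xyz"],4).tolist(),round(d["p"],2)) for d in mark_of(c,n)[:5]])
print(sense()["time"])
E
```

```text
{'time': 0.0, 'joint_positions': array([ 7.08481395e+01,  2.83151181e+01,  7.71270729e+01, -1.48017446e-03,
        7.46261966e+01, -5.47085672e+00]), 'qvel': array([ 0.07317129, -0.16963832,  0.00756806, -0.00632473,  0.09087755,
       -0.06063775]), 'joint_efforts': array([-1.46428421e-03, -8.82162738e+01, -3.83844137e+01, -4.18883565e-04,
        1.05537809e-02,  4.99879434e-05]), 'eef_pos': array([0.14770393, 0.60693951, 0.23069805]), 'tool_rot': array([[-9.71629196e-01,  2.36509132e-01, -3.68053787e-04],
       [ 2.36509401e-01,  9.71628537e-01, -1.13569933e-03],
       [ 8.90082999e-05, -1.19052681e-03, -9.99999287e-01]]), 'ft_force': array([ 0.42760062, -0.10529849,  0.6319896 ]), 'moment': array([0.01254417, 0.03917997, 0.01537477]), 'grip_width': 0.08532973767765312}
scene [[487.6, 0.0, 257.9], [0.0, 487.6, 191.0], [0.0, 0.0, 1.0]] [[0.447, -0.894, -0.006, -0.205], [-0.602, -0.297, -0.741, 0.413], [0.661, 0.335, -0.671, 0.549], [0.0, 0.0, 0.0, 1.0]]
stop_face [([0.5554, 0.0259, 0.0186], 0.64), ([0.4574, 0.0849, -0.0021], 0.37), ([0.7607, 0.1515, -0.001], 0.3)]
bottle_1 [([0
[... 529 characters left out ...]
 0.0, 1.0]] [[-0.019, -1.0, 0.009, 0.103], [-0.981, 0.017, -0.193, 0.604], [0.192, -0.013, -0.981, 0.815], [0.0, 0.0, 0.0, 1.0]]
stop_face [([0.5557, 0.0238, 0.0172], 0.93), ([0.6323, 0.1735, 0.0023], 0.57)]
bottle_1 [([0.6056, 0.1197, 0.0004], 0.65), ([0.6365, 0.1752, 0.0003], 0.55), ([0.58, 0.2191, 0.0266], 0.27)]
gate_hinge [([0.585, 0.0915, 0.0019], 0.71), ([0.5849, 0.1536, 0.0212], 0.69), ([0.6076, 0.1225, -0.0007], 0.3)]
gate_tip [([0.5812, 0.222, 0.0256], 0.6)]
lane [([0.6061, 0.1285, 0.0029], 0.71)]
glass_beaker [([0.4535, 0.0842, 0.0015], 0.79), ([0.5841, 0.1533, 0.0188], 0.68)]
weighing_bottle [([0.6542, -0.0021, -0.0007], 0.72)]
culture_dish [([0.7637, 0.1553, -0.0025], 0.66)]
0.9
```

View pics/scene0.png

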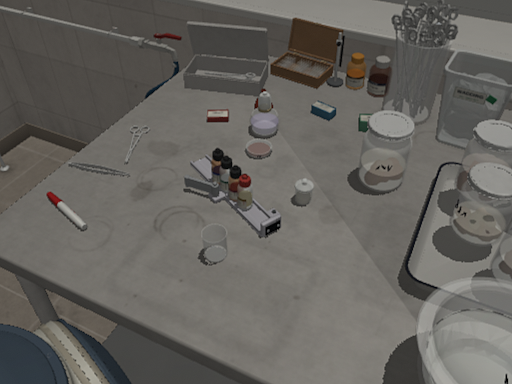

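View pics/top0.png

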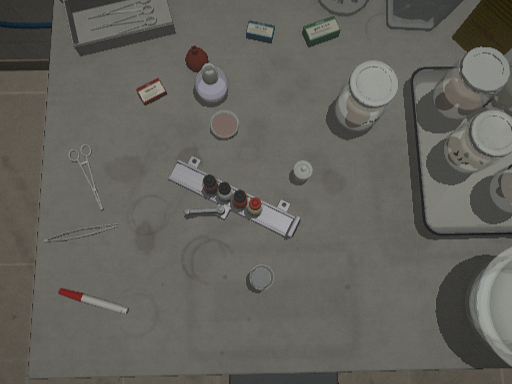

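```bash
cat > h.py <<'E'
import numpy as np,cv2
def proj(m,P):
    P=np.atleast_2d(P);E=np.array(m["extrinsics"]);c=P@E[:3,:3].T+E[:3,3];q=c@np.array(m["K"]).T
    return q[:,:2]/q[:,2:]
class L:
    def __init__(s,o,ang):
        a=np.radians(ang);s.u=np.array([np.cos(a),np.sin(a),0]);s.x=np.array([s.u[1],-s.u[0],0]);s.o=np.array([*o,0.])
    def w(s,x,y,z=0): return s.o+x*s.x+y*s.u+np.array([0,0,z])
    def l(s,p): d=np.array(p)-s.o;return np.array([d@s.x,d@s.u,d[2]])
def overlay(im,m,ln,crop,k,fn,gate=None,bys=None):
    x0,y0,x1,y1=crop
    g=cv2.resize(im[y0:y1,x0:x1,::-1],None,fx=k,fy=k,interpolation=cv2.INTER_CUBIC).copy()
    def pl(P,c):
        q=((proj(m,P)-[x0,y0]+.5)*k).astype(int);cv2.polylines(g,[q.reshape(-1,1,2)],False,c,1)
    for x in (-.023,.023): pl([ln.w(x,-.120,.010),ln.w(x,.145,.010)],(0,255,0))
    for x in (-.017,.017): pl([ln.w(x,-.115,.010),ln.w(x,.145,.010)],(255,255,0))
    pl([ln.w(-.023,.145,.003),ln.w(.023,.145,.003)],(0,255,0))
    pl([ln.w(-.017,-.115,.034),ln.w(.017,-.115,.034)],(0,0,255))
    if gate is not None:
        t=2.2-gate;pl([ln.w(-.034,.019,.037),ln.w(-.034+.07*np.cos(t),.019+.07*np.sin(t),.037)],(255,0,255))
    cv2.imwrite(fn,g)
E
cat > fit.py <<'E'
from workcell import *
from h import *
ln=L((0.609,0.1265),62.1)
import sys
for c,cr in [("top",(150,140,310,250)),("scene",(170,140,300,245))]:
    im=cv2.imread(f"pics/{c}0.png")[:,:,::-1];overlay(im,camera_model(c),ln,cr,5,f"pics/{c}_ov{sys.argv[1]}.png",0.04)
E
python3 fit.py 1
```

```text
(no output)
```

View pics/top_ov1.png

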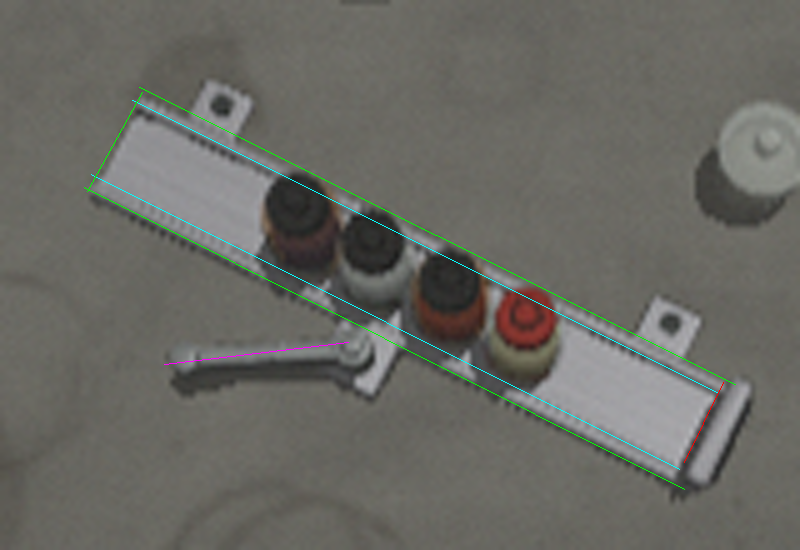

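View pics/scene_ov1.png

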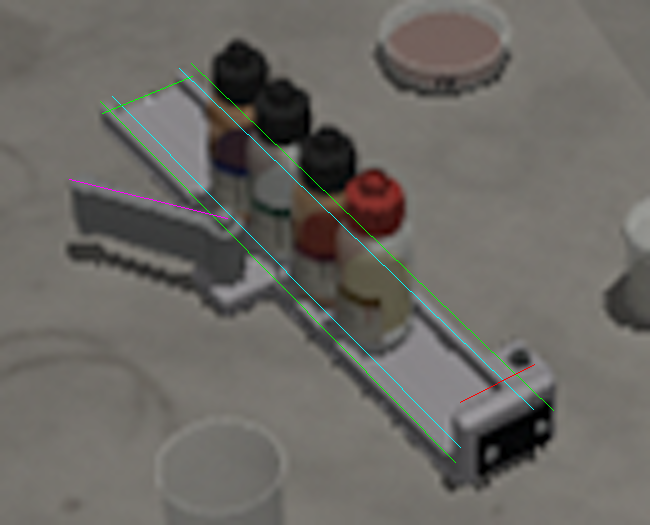

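```bash
sed -i 's/L((0.609,0.1265),62.1)/L((0.6065,0.1253),62.3)/' fit.py; python3 fit.py 2
```

```text
(no output)
```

View pics/top_ov2.png

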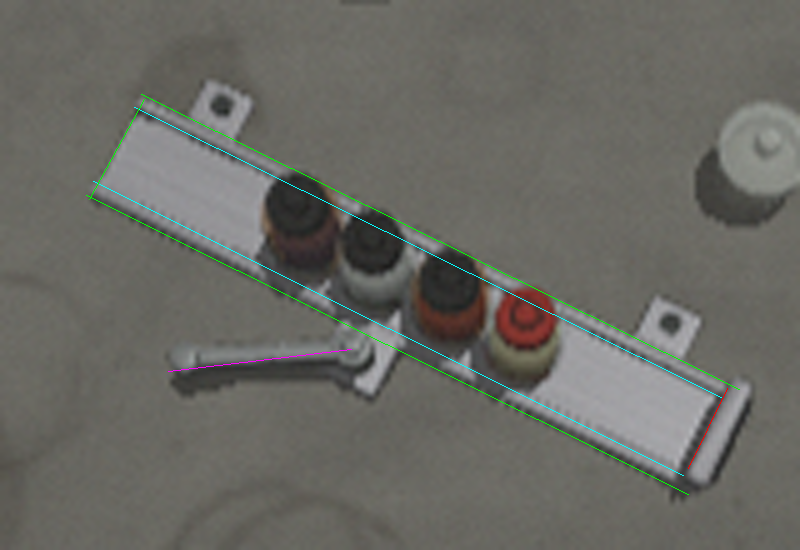

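View pics/scene_ov2.png

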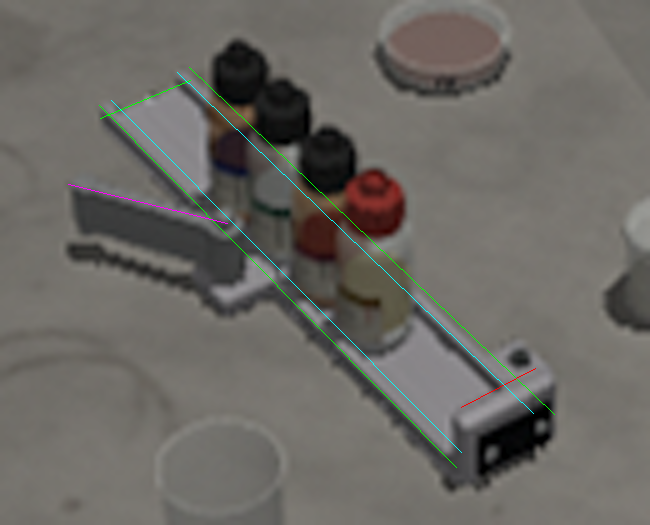

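Request:
drive_tool:
  delta_pos:
    - [0,0,0.4]
    - [0,0,0.4]
    - [0,0,0.4]
    - [0,0,0.4]
    - [-0.4,0,0.4]
    - [-0.8,0,0.4]
    - [-0.9,-0.1,0.3]
    - [-0.9,-0.1,0.2]
  turn:
    - [0,0,0.51]
    - [0,0,0.51]
    - [0,0,0.51]
    - [0,0,0.51]
    - [0,0,0]
    - [0,0,0]
    - [0,0,0]
    - [0,0,0]
  hand: [-1,-1,-1,-1,-1,-1,-1,-1]

```text
time: 1.7
eef_pos: [0.2259, 0.5589, 0.1434]
tool_rot: [[-0.886, 0.463, -0.0], [0.463, 0.886, -0.001], [-0.0, -0.001, -1.0]]
ft_force: [-0.1, 0.5, 0.6]
grip_width: 0.0853
```

Request:
drive_tool:
  delta_pos:
    - [-0.9,-0.1,0]
    - [-0.9,-0.1,0]
    - [-0.9,-0.1,0]
    - [-0.9,-0.1,0]
    - [-0.9,-0.1,0]
    - [-0.9,-0.1,0]
    - [-0.9,-0.1,0]
    - [-0.9,-0.1,0]
  turn:
    - [0,0,0]
    - [0,0,0]
    - [0,0,0]
    - [0,0,0]
    - [0,0,0]
    - [0,0,0]
    - [0,0,0]
    - [0,0,0]
  hand: [-1,-1,-1,-1,-1,-1,-1,-1]

```text
time: 2.5
eef_pos: [0.4062, 0.437, 0.1441]
tool_rot: [[-0.886, 0.463, 0.0], [0.463, 0.886, -0.0], [-0.0, -0.0, -1.0]]
ft_force: [0.4, 0.6, -0.7]
grip_width: 0.0852
```

Request:
drive_tool:
  delta_pos:
    - [-0.9,-0.1,0]
    - [-0.9,-0.1,0]
    - [-0.9,-0.1,0]
    - [-0.9,-0.1,0]
    - [-0.9,-0.1,0]
    - [-0.9,0,0]
    - [-0.8,0,0]
    - [0,0,0]
  turn:
    - [0,0,0]
    - [0,0,0]
    - [0,0,0]
    - [0,0,0]
    - [0,0,0]
    - [0,0,0]
    - [0,0,0]
    - [0,0,0]
  hand: [-1,-1,-1,-1,-1,-1,-1,-1]

```text
time: 3.3
eef_pos: [0.5654, 0.3364, 0.144]
tool_rot: [[-0.885, 0.465, 0.001], [0.465, 0.885, -0.0], [-0.001, 0.001, -1.0]]
ft_force: [0.1, 0.1, 0.2]
grip_width: 0.0856
```

Request:
drive_tool:
  delta_pos:
    - [-0.7,0,0]
    - [-0.9,-0.1,0]
    - [-0.9,-0.1,0.3]
    - [-0.9,-0.2,0.6]
    - [-0.7,-0.1,0.8]
    - [-0.4,-0.1,0.8]
    - [0,0,0.5]
    - [0,0,0]
  turn:
    - [0,0,0]
    - [0,0,0]
    - [0,0,0]
    - [0,0,0]
    - [0,0,0]
    - [0,0,0]
    - [0,0,0]
    - [0,0,0]
  hand: [-1,-1,-1,-1,-1,-1,-1,-1]

```text
time: 4.1
eef_pos: [0.6718, 0.2595, 0.0519]
tool_rot: [[-0.886, 0.464, -0.004], [0.464, 0.886, -0.001], [0.003, -0.003, -1.0]]
ft_force: [-0.2, -0.0, 0.9]
grip_width: 0.0853
```

```bash
cat > look.py <<'E'
from workcell import *
from h import *
import sys
t=sys.argv[1];ln=L((0.6065,0.1248),62.3)
for c,cr in [("top",(140,130,310,250)),("scene",(150,90,300,245))]:
    if c not in sys.argv[2:]: continue
    im=camera(c);cv2.imwrite(f"pics/{c}_{t}.png",cv2.resize(im[cr[1]:cr[3],cr[0]:cr[2],::-1],None,fx=4,fy=4,interpolation=cv2.INTER_CUBIC))
s=sense();print(s["time"],"lane TCP mm",np.round(ln.l(s["eef_pos"])*1000,1),np.round(s["ft_force"],1))
if "wrist" in sys.argv: cv2.imwrite(f"pics/wrist_{t}.png",camera("wrist")[:,:,::-1])
E
python3 look.py a top scene wrist
```

```text
4.2 lane TCP mm [ -4.1 151.2  54.8] [-0.1 -0.2  0.6]
```

View pics/scene_a.png

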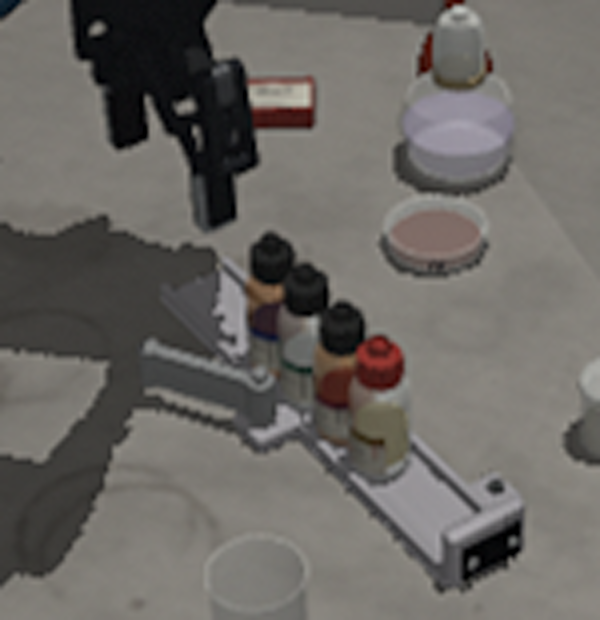

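View pics/wrist_a.png

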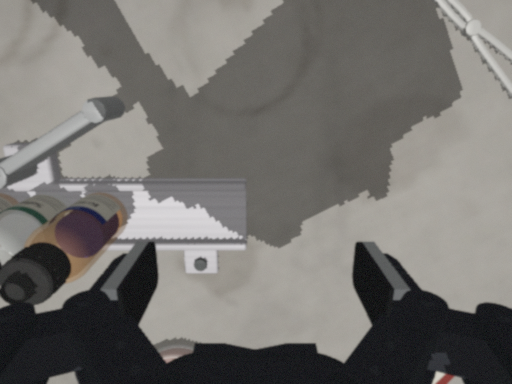

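```bash
python3 - <<'E'
from workcell import *
from h import *
s=sense();R=np.array(s["tool_rot"]);p=s["eef_pos"];m=camera_model("scene")
im=camera("scene")
cr=(150,70,250,170);k=7
g=cv2.resize(im[cr[1]:cr[3],cr[0]:cr[2],::-1],None,fx=k,fy=k,interpolation=cv2.INTER_CUBIC)
g=cv2.convertScaleAbs(g,alpha=2.5,beta=20)
for y,c in ((-.0425,(0,255,0)),(-.057,(0,0,255)),(-.065,(255,0,0))):
  for x in (-.011,.011):
    q=((proj(m,np.array([p+R@[x,y,z] for z in (-.013,-.03,-.05,-.07)]))-cr[:2]+.5)*k).astype(int)
    cv2.polylines(g,[q.reshape(-1,1,2)],False,c,1)
    for a in q: cv2.circle(g,tuple(int(v) for v in a),3,c,-1)
cv2.imwrite("pics/fing.png",g);print(s["eef_pos"])
E
```

```text
[0.67353048 0.26079832 0.05545733]
```

View pics/fing.png

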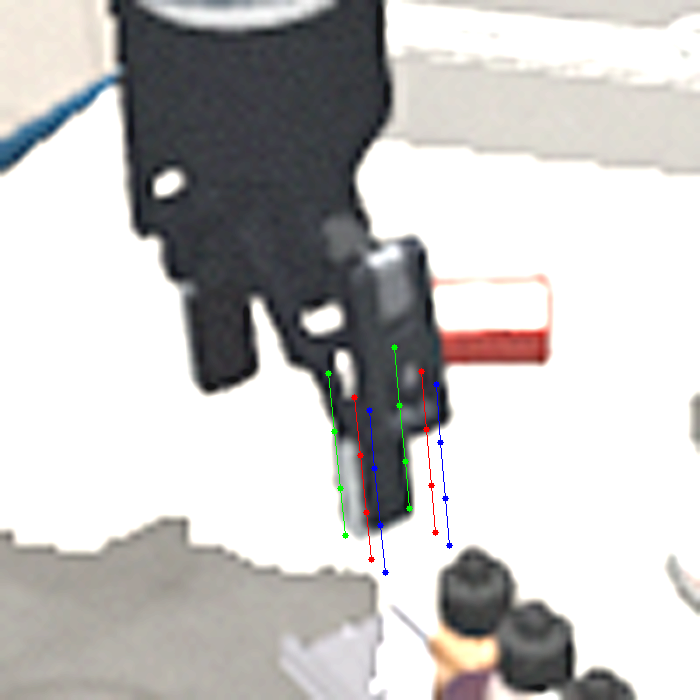

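Request:
drive_tool:
  delta_pos:
    - [-0.05,0,0]
    - [-0.08,0,0]
    - [0,0,0]
    - [0,0,0]
    - [0,0,0]
    - [0,0,0]
    - [0,0,0]
    - [0,0,0]
  turn:
    - [0.4,0,0]
    - [0.6,0,0]
    - [0.6,0,0]
    - [0.6,0,0]
    - [0.6,0,0]
    - [0.6,0,0]
    - [0.6,0,0]
    - [0,0,0]
  hand: [1,1,1,1,1,1,1,1]
  squeeze: 30

```text
time: 5.1
eef_pos: [0.6769, 0.26, 0.054]
tool_rot: [[-0.886, 0.411, -0.214], [0.463, 0.786, -0.41], [-0.0, -0.463, -0.887]]
ft_force: [-0.0, 0.3, 0.0]
grip_width: -0.0001
```

Request:
drive_tool:
  delta_pos:
    - [0,-0.1,0.2]
    - [0,-0.2,0.4]
    - [0,-0.2,0.4]
    - [0,-0.2,0.4]
    - [0,-0.1,0.2]
    - [0,0,0]
    - [0,0,0]
    - [0,0,0]
  turn:
    - [0,0,0]
    - [0,0,0]
    - [0,0,0]
    - [0,0,0]
    - [0,0,0]
    - [0,0,0]
    - [0,0,0]
    - [0,0,0]
  hand: [1,1,1,1,1,1,1,1]

```text
time: 5.9
eef_pos: [0.6573, 0.2201, 0.0233]
tool_rot: [[-0.885, 0.413, -0.214], [0.465, 0.786, -0.408], [-0.001, -0.461, -0.888]]
ft_force: [-0.4, 0.3, 0.2]
grip_width: -0.0001
```

```bash
cat > fing.py <<'E'
from workcell import *
from h import *
import sys
s=sense();R=np.array(s["tool_rot"]);p=s["eef_pos"];ln=L((0.6065,0.1248),62.3)
out=[]
for c,cr,k in (("scene",(150,80,290,230),5),("top",(150,120,310,245),5)):
  if c not in sys.argv[2:]: continue
  m=camera_model(c);im=camera(c)
  g=cv2.resize(im[cr[1]:cr[3],cr[0]:cr[2],::-1],None,fx=k,fy=k,interpolation=cv2.INTER_CUBIC)
  g=cv2.convertScaleAbs(g,alpha=1.7,beta=15)
  for y,col in ((-.008,(0,0,255)),(.008,(255,0,0))):
   for x in (-.011,.011):
    q=((proj(m,np.array([p+R@[x,y,z] for z in (0,-.03)]))-cr[:2]+.5)*k).astype(int)
    cv2.polylines(g,[q.reshape(-1,1,2)],False,col,1)
  cv2.imwrite(f"pics/{c}_{sys.argv[1]}.png",g)
  for n in sys.argv[2:]:
    if n not in("top","scene"):
      print(c,n,[(np.round(ln.l(d["xyz"])*1000).tolist(),round(d["p"],2)) for d in mark_of(c,n)[:5]])
print(s["time"],"lane TCP",np.round(ln.l(p)*1000,1),np.round(R.T@s["ft_force"],1),"w",np.round(s["grip_width"],4),np.round(R,3).tolist())
E
python3 fing.py b scene top bottle_4
```

```text
scene bottle_4 [([-2.0, -2.0, 3.0], 0.89), ([3.0, 28.0, 1.0], 0.87), ([-2.0, 59.0, 5.0], 0.86), ([0.0, -35.0, 4.0], 0.71), ([-34.0, 23.0, 27.0], 0.18)]
top bottle_4 [([-2.0, 58.0, 2.0], 0.85), ([-2.0, -40.0, 1.0], 0.77), ([-0.0, 26.0, 4.0], 0.73), ([2.0, -4.0, -1.0], 0.65)]
5.9 lane TCP [  0.7 108.   23.3] [ 0.5 -0.  -0.2] w -0.0001 [[-0.885, 0.413, -0.214], [0.465, 0.786, -0.408], [-0.001, -0.461, -0.888]]
```

View pics/scene_b.png

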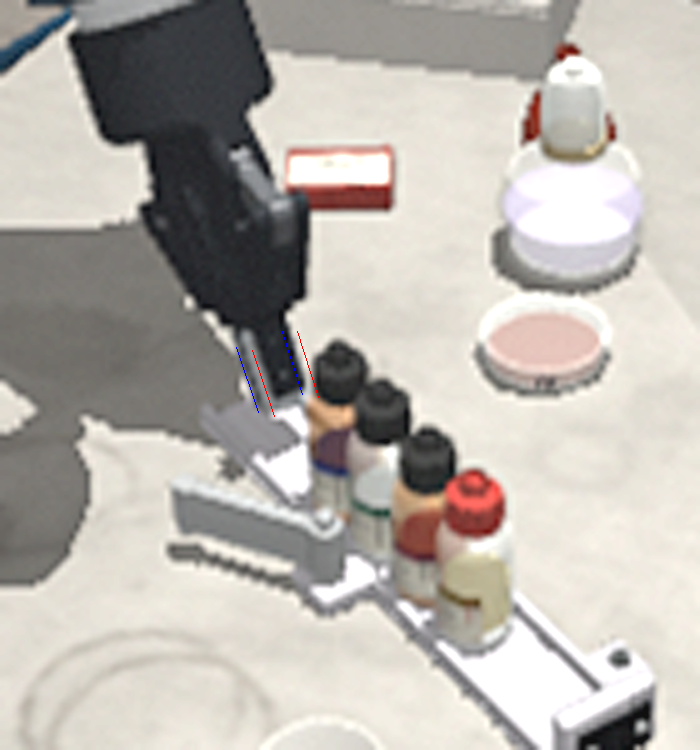

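View pics/top_b.png

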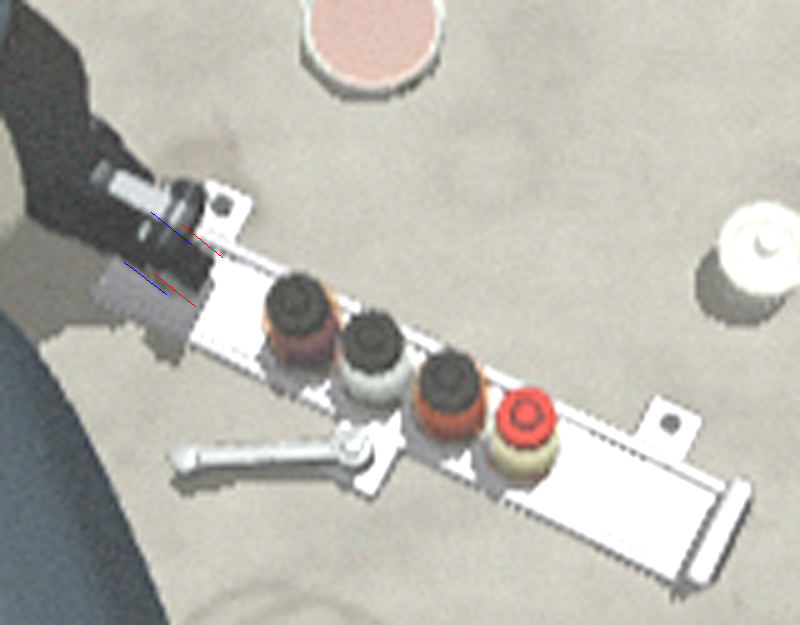

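Request:
drive_tool:
  delta_pos:
    - [0,-0.05,0.15]
    - [0,-0.08,0.15]
    - [0,-0.08,0.15]
    - [0,0,0.05]
    - [0,0,0]
    - [0,0,0]
    - [0,0,0]
    - [0,0,0]
  turn:
    - [0,0,0]
    - [0,0,0]
    - [0,0,0]
    - [0,0,0]
    - [0,0,0]
    - [0,0,0]
    - [0,0,0]
    - [0,0,0]
  hand: [1,1,1,1,1,1,1,1]

```text
time: 6.9
eef_pos: [0.6512, 0.2087, 0.0125]
tool_rot: [[-0.885, 0.412, -0.214], [0.465, 0.785, -0.409], [-0.0, -0.462, -0.887]]
ft_force: [-0.9, -0.4, -0.2]
grip_width: 0.0005
```

```bash
python3 fing.py c scene top
```

```text
6.9 lane TCP [ 0.5 95.1 12.5] [ 0.6 -0.6  0.5] w 0.0005 [[-0.885, 0.412, -0.214], [0.465, 0.785, -0.409], [-0.0, -0.462, -0.887]]
```

View pics/scene_c.png

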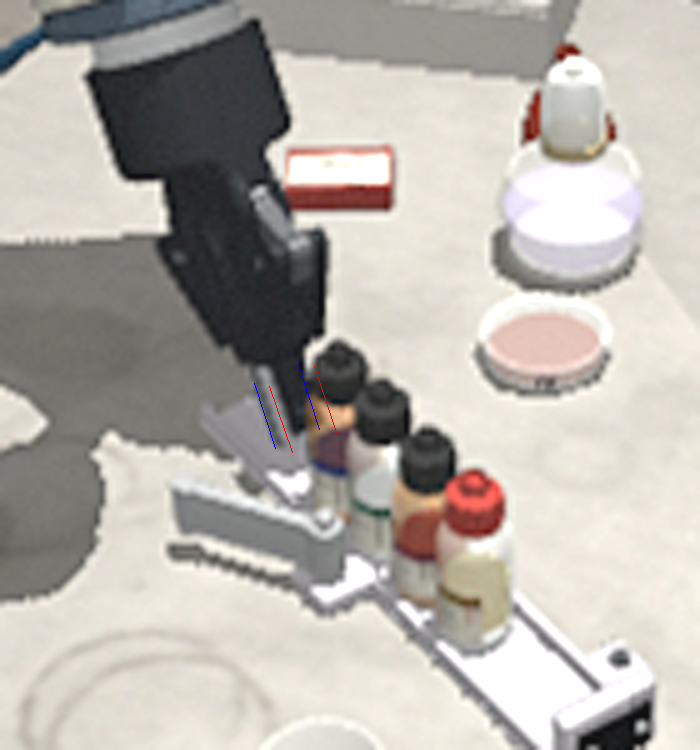

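View pics/top_c.png

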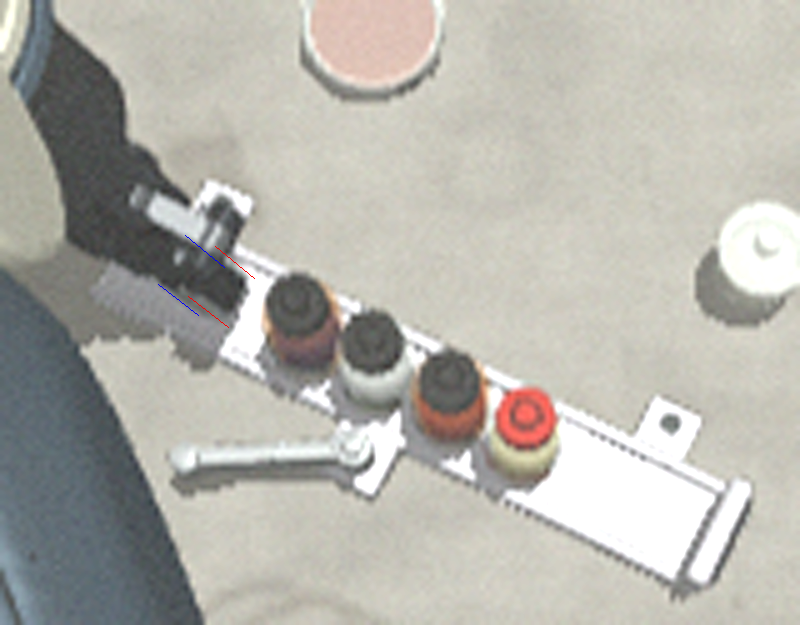

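Request:
drive_tool:
  delta_pos:
    - [0,-0.06,0.031]
    - [0,-0.06,0.031]
    - [0,-0.06,0.031]
    - [0,-0.06,0.031]
    - [0,-0.05,0.026]
    - [0,-0.05,0.026]
    - [0,-0.04,0.021]
    - [0,-0.04,0.021]
  turn:
    - [0,0,0]
    - [0,0,0]
    - [0,0,0]
    - [0,0,0]
    - [0,0,0]
    - [0,0,0]
    - [0,0,0]
    - [0,0,0]
  hand: [1,1,1,1,1,1,1,1]

```text
time: 7.8
eef_pos: [0.6444, 0.1959, 0.0124]
tool_rot: [[-0.885, 0.412, -0.215], [0.465, 0.785, -0.409], [-0.0, -0.462, -0.887]]
ft_force: [0.1, -0.4, 0.3]
grip_width: 0.0001
```

Request:
drive_tool:
  delta_pos:
    - [0,-0.04,0.021]
    - [0,-0.04,0.021]
    - [0,-0.05,0.026]
    - [0,-0.05,0.026]
    - [0,-0.05,0.026]
    - [0,-0.05,0.026]
    - [0,-0.05,0.026]
    - [0,-0.05,0.026]
  turn:
    - [0,0,0]
    - [0,0,0]
    - [0,0,0]
    - [0,0,0]
    - [0,0,0]
    - [0,0,0]
    - [0,0,0]
    - [0,0,0]
  hand: [1,1,1,1,1,1,1,1]

```text
time: 8.6
eef_pos: [0.6384, 0.1845, 0.0124]
tool_rot: [[-0.885, 0.412, -0.215], [0.465, 0.785, -0.409], [-0.0, -0.462, -0.887]]
ft_force: [0.8, 0.3, -0.4]
grip_width: -0.0
```

```bash
python3 fing.py d scene top bottle_4
```

```text
scene bottle_4 [([-1.0, -17.0, -0.0], 0.73), ([2.0, -47.0, 0.0], 0.69), ([-1.0, 48.0, 3.0], 0.67), ([4.0, 14.0, 1.0], 0.53)]
top bottle_4 [([3.0, 43.0, 2.0], 0.77), ([-1.0, -47.0, 2.0], 0.51), ([1.0, 11.0, 3.0], 0.51), ([3.0, -17.0, -1.0], 0.48)]
8.6 lane TCP [ 0.5 67.7 12.4] [-0.6  0.7  0.1] w -0.0 [[-0.885, 0.412, -0.215], [0.465, 0.785, -0.409], [-0.0, -0.462, -0.887]]
```

View pics/scene_d.png

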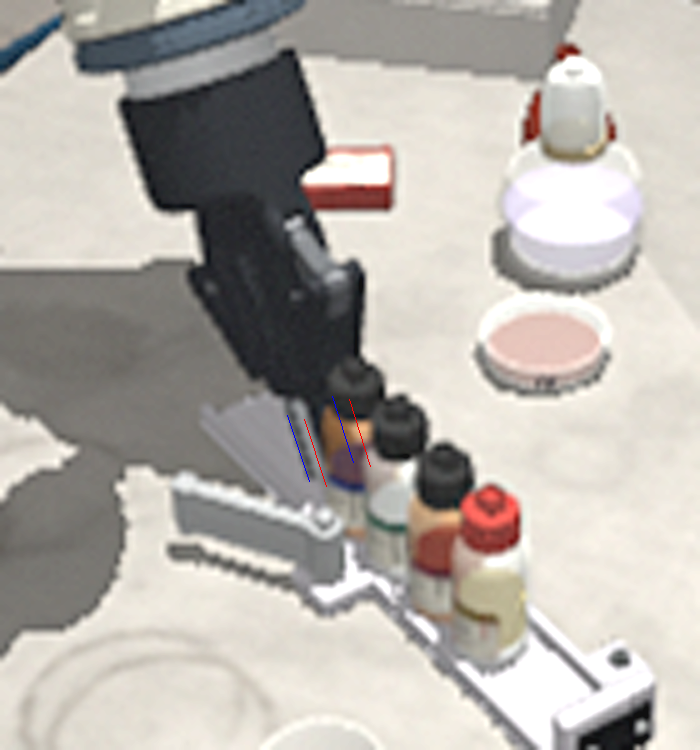

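View pics/top_d.png

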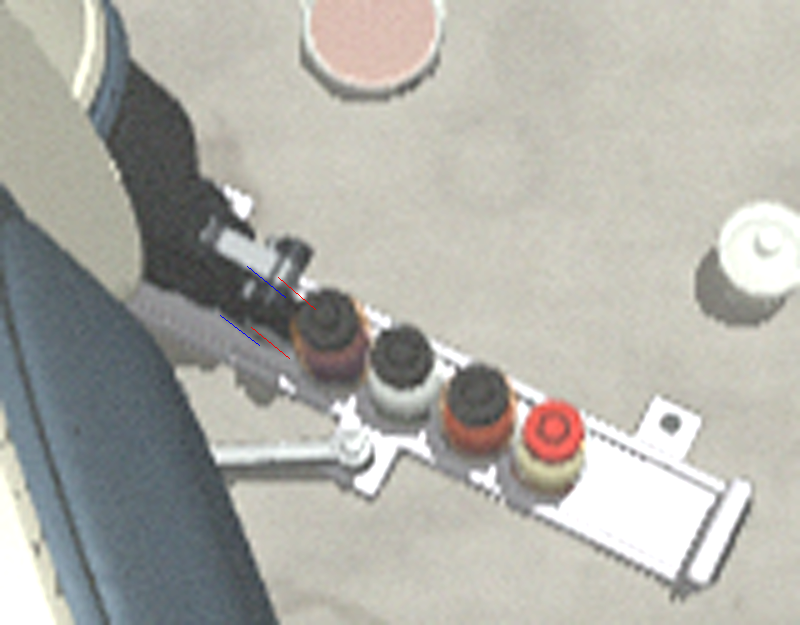

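Request:
drive_tool:
  delta_pos:
    - [0,-0.05,0.026]
    - [0,-0.05,0.026]
    - [0,-0.05,0.026]
    - [0,-0.05,0.026]
    - [0,-0.05,0.026]
    - [0,-0.05,0.026]
    - [0,-0.05,0.026]
    - [0,-0.05,0.026]
  turn:
    - [0,0,0]
    - [0,0,0]
    - [0,0,0]
    - [0,0,0]
    - [0,0,0]
    - [0,0,0]
    - [0,0,0]
    - [0,0,0]
  hand: [1,1,1,1,1,1,1,1]

```text
time: 9.6
eef_pos: [0.6322, 0.1725, 0.0124]
tool_rot: [[-0.885, 0.413, -0.215], [0.465, 0.785, -0.409], [-0.0, -0.462, -0.887]]
ft_force: [-0.3, 0.6, 0.9]
grip_width: -0.0
```

Request:
drive_tool:
  delta_pos:
    - [0,-0.05,0.026]
    - [0,-0.05,0.026]
    - [0,-0.05,0.026]
    - [0,-0.05,0.026]
    - [0,-0.05,0.026]
    - [0,-0.05,0.026]
    - [0,-0.05,0.026]
    - [0,-0.05,0.026]
  turn:
    - [0,0,0]
    - [0,0,0]
    - [0,0,0]
    - [0,0,0]
    - [0,0,0]
    - [0,0,0]
    - [0,0,0]
    - [0,0,0]
  hand: [1,1,1,1,1,1,1,1]

```text
time: 10.4
eef_pos: [0.6259, 0.1606, 0.0124]
tool_rot: [[-0.885, 0.412, -0.215], [0.465, 0.785, -0.409], [0.0, -0.462, -0.887]]
ft_force: [0.6, 0.3, -0.2]
grip_width: -0.0002
```

Request:
drive_tool:
  delta_pos:
    - [0,-0.05,0.026]
    - [0,-0.05,0.026]
    - [0,-0.05,0.026]
    - [0,-0.05,0.026]
    - [0,-0.05,0.026]
    - [0,-0.05,0.026]
    - [0,-0.04,0.021]
    - [0,-0.03,0.016]
  turn:
    - [0,0,0]
    - [0,0,0]
    - [0,0,0]
    - [0,0,0]
    - [0,0,0]
    - [0,0,0]
    - [0,0,0]
    - [0,0,0]
  hand: [1,1,1,1,1,1,1,1]

```text
time: 11.2
eef_pos: [0.62, 0.1495, 0.0124]
tool_rot: [[-0.885, 0.412, -0.215], [0.465, 0.785, -0.409], [0.0, -0.462, -0.887]]
ft_force: [-0.0, 1.1, -0.6]
grip_width: 0.0002
```

```bash
python3 fing.py e scene top bottle_4
```

```text
scene bottle_4 [([-2.0, -88.0, 2.0], 0.87), ([-3.0, -55.0, 3.0], 0.8), ([-2.0, 6.0, 3.0], 0.73), ([2.0, -23.0, 4.0], 0.63)]
top bottle_4 [([3.0, -54.0, -3.0], 0.82), ([-1.0, -26.0, 1.0], 0.7), ([1.0, 4.0, 5.0], 0.68), ([-1.0, -86.0, 3.0], 0.5)]
11.2 lane TCP [ 0.5 28.1 12.4] [0.5 1.1 0.1] w 0.0002 [[-0.885, 0.412, -0.215], [0.465, 0.785, -0.409], [0.0, -0.462, -0.887]]
```

View pics/scene_e.png

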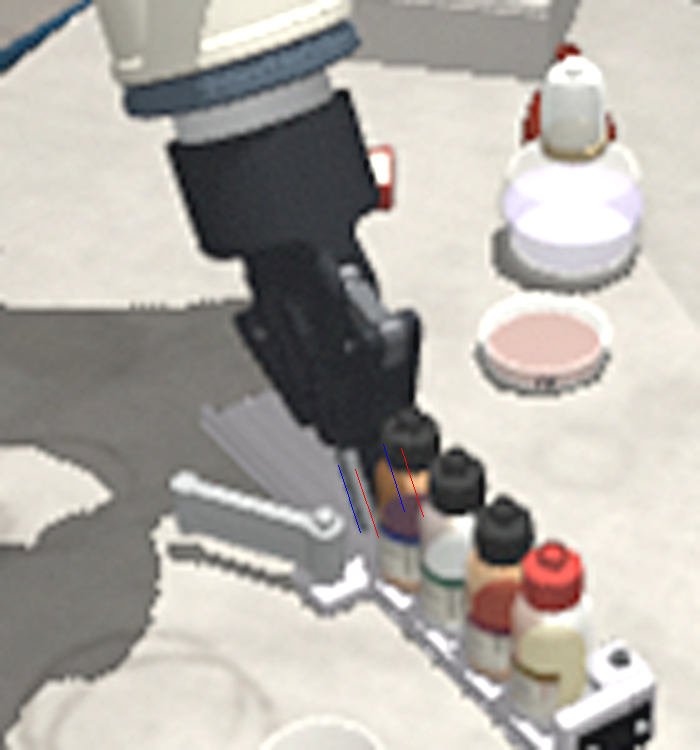

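View pics/top_e.png

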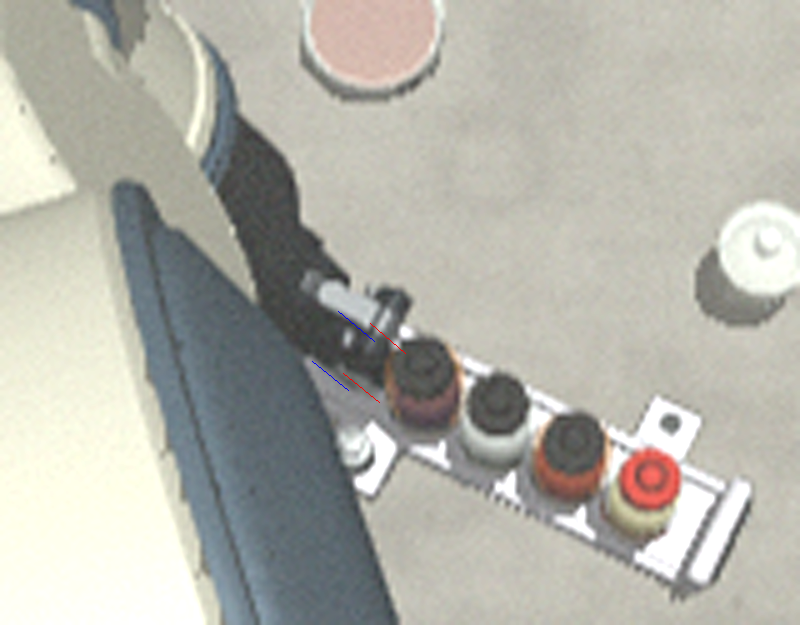

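Request:
drive_tool:
  delta_pos:
    - [0,-0.04,0.021]
    - [0,-0.04,0.021]
    - [0,-0.04,0.021]
    - [0,-0.03,0.016]
    - [0,-0.03,0.016]
    - [0,-0.03,0.016]
    - [0,-0.02,0.01]
    - [0,-0.02,0.01]
  turn:
    - [0,0,0]
    - [0,0,0]
    - [0,0,0]
    - [0,0,0]
    - [0,0,0]
    - [0,0,0]
    - [0,0,0]
    - [0,0,0]
  hand: [1,1,1,1,1,1,1,1]

```text
time: 12.2
eef_pos: [0.6162, 0.1421, 0.0124]
tool_rot: [[-0.885, 0.412, -0.215], [0.465, 0.785, -0.409], [-0.0, -0.462, -0.887]]
ft_force: [0.2, 1.4, 0.6]
grip_width: -0.0
```

Request:
drive_tool:
  delta_pos:
    - [0,-0.01,0.005]
    - [0,-0.01,0.005]
    - [0,-0.01,0.005]
    - [0,-0.01,0.005]
    - [0,-0.01,0.005]
    - [0,-0.01,0.005]
    - [0,-0.01,0.005]
    - [0,-0.01,0.005]
  turn:
    - [0,0,0]
    - [0,0,0]
    - [0,0,0]
    - [0,0,0]
    - [0,0,0]
    - [0,0,0]
    - [0,0,0]
    - [0,0,0]
  hand: [1,1,1,1,1,1,1,1]

```text
time: 13.0
eef_pos: [0.6149, 0.1397, 0.0124]
tool_rot: [[-0.885, 0.412, -0.215], [0.465, 0.785, -0.409], [0.0, -0.462, -0.887]]
ft_force: [0.6, 0.9, 0.7]
grip_width: -0.0002
```

```bash
python3 fing.py f scene top bottle_4
```

```text
scene bottle_4 [([-2.0, -66.0, 1.0], 0.83), ([4.0, -36.0, 2.0], 0.72), ([-4.0, -3.0, 4.0], 0.65), ([-2.0, -97.0, -2.0], 0.58)]
top bottle_4 [([1.0, -7.0, 4.0], 0.74), ([-1.0, -35.0, 5.0], 0.67), ([3.0, -67.0, -1.0], 0.51)]
13.0 lane TCP [ 0.5 17.1 12.4] [-0.1  0.6 -1.1] w -0.0002 [[-0.885, 0.412, -0.215], [0.465, 0.785, -0.409], [0.0, -0.462, -0.887]]
```

View pics/scene_f.png

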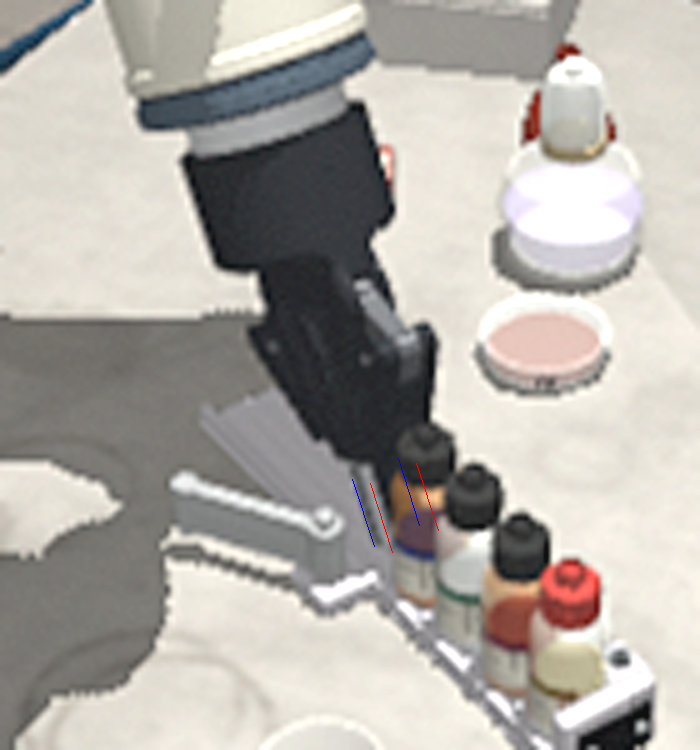

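View pics/top_f.png

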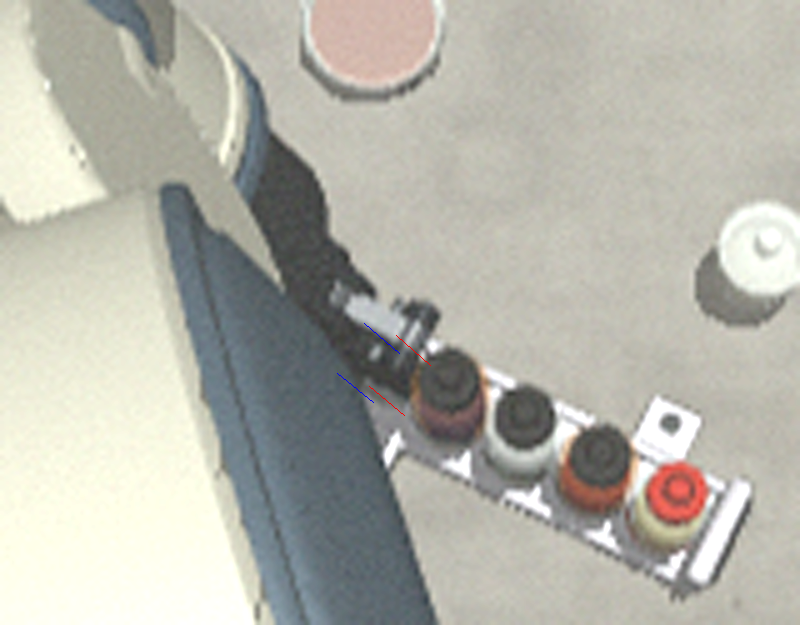

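Request:
drive_tool:
  delta_pos:
    - [0,-0.01,0.005]
    - [0,-0.01,0.005]
    - [0,-0.01,0.005]
    - [0,-0.01,0.005]
    - [0,-0.01,0.005]
    - [0,-0.01,0.005]
    - [0,0,0]
    - [0,0,0]
  turn:
    - [0,0,0]
    - [0,0,0]
    - [0,0,0]
    - [0,0,0]
    - [0,0,0]
    - [0,0,0]
    - [0,0,0]
    - [0,0,0]
  hand: [1,1,1,1,1,1,1,1]

```text
time: 14.0
eef_pos: [0.6146, 0.1386, 0.0125]
tool_rot: [[-0.885, 0.413, -0.213], [0.465, 0.786, -0.408], [-0.001, -0.46, -0.888]]
ft_force: [3.7, 7.0, -0.8]
grip_width: 0.0004
```

Request:
drive_tool:
  delta_pos:
    - [0,0.05,-0.026]
    - [0,0.1,-0.052]
    - [0,0.2,-0.104]
    - [0,0.4,-0.208]
    - [0,0.4,-0.208]
    - [0,0.2,-0.2]
    - [0,-0.2,-0.6]
    - [0,-0.4,-0.8]
  turn:
    - [0,0,0]
    - [0,0,0]
    - [0,0,0]
    - [0,0,0]
    - [0,0,0]
    - [0,0,0]
    - [0,0,0]
    - [0,0,0]
  hand: [1,1,1,1,1,1,1,1]

```text
time: 14.8
eef_pos: [0.6367, 0.1828, 0.0598]
tool_rot: [[-0.886, 0.411, -0.217], [0.465, 0.785, -0.41], [0.002, -0.464, -0.886]]
ft_force: [0.0, 0.5, 0.5]
grip_width: 0.0001
```

```bash
python3 fing.py g scene top bottle_4 gate_tip gate_hinge stop_face
```

```text
scene bottle_4 [([-1.0, -4.0, 3.0], 0.89), ([5.0, -37.0, 3.0], 0.85), ([-1.0, -66.0, 3.0], 0.72), ([4.0, -97.0, 2.0], 0.69), ([127.0, 98.0, -2.0], 0.29)]
scene gate_tip [([-68.0, 70.0, 26.0], 0.58)]
scene gate_hinge [([-33.0, 21.0, 24.0], 0.73)]
scene stop_face [([0.0, -111.0, 20.0], 0.69), ([-66.0, 72.0, 25.0], 0.37)]
top bottle_4 [([4.0, -65.0, -3.0], 0.59), ([4.0, -6.0, 1.0], 0.51)]
top gate_tip [([-68.0, 73.0, 27.0], 0.56), ([1.0, 3.0, 2.0], 0.17)]
top gate_hinge [([-118.0, -107.0, 2.0], 0.57)]
top stop_face [([3.0, -114.0, 18.0], 0.66)]
14.8 lane TCP [-0.3 65.4 59.8] [ 0.2  0.2 -0.7] w 0.0001 [[-0.886, 0.411, -0.217], [0.465, 0.785, -0.41], [0.002, -0.464, -0.886]]
```

View pics/scene_g.png

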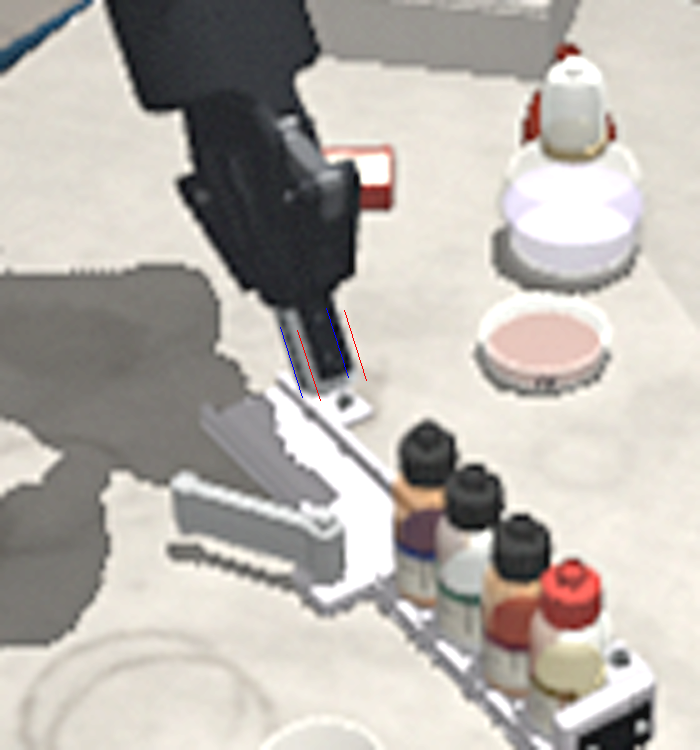

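View pics/top_g.png

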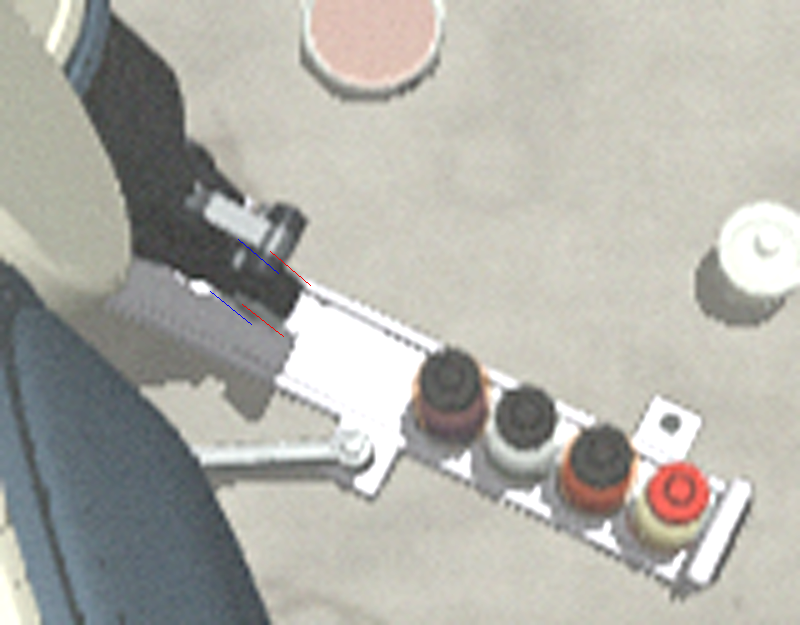

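Request:
drive_tool:
  delta_pos:
    - [0.2,0,0]
    - [0.4,0,0]
    - [0.4,0,0]
    - [0.4,0,0]
    - [0.4,0,0]
    - [0.4,0,0]
    - [0.4,0,0]
    - [0.2,0,0]
  turn:
    - [-0.4,0,0]
    - [-0.6,0,0]
    - [-0.6,0,0]
    - [-0.6,0,0]
    - [-0.6,0,0]
    - [-0.6,0,0]
    - [-0.4,0,0]
    - [-0.2,0,0]
  hand: [1,1,1,1,1,1,1,1]

```text
time: 16.1
eef_pos: [0.5617, 0.2214, 0.0605]
tool_rot: [[-0.885, 0.465, -0.0], [0.465, 0.885, 0.001], [0.001, 0.001, -1.0]]
ft_force: [-0.5, 0.7, 0.3]
grip_width: 0.0
```

Request:
drive_tool:
  delta_pos:
    - [0,-0.3,0]
    - [0,-0.4,0]
    - [0,-0.15,0]
    - [0,0,0.3]
    - [0,0,0.5]
    - [0,0,0.3]
    - [0,0,0]
    - [0,0,0]
  turn:
    - [0,0,0]
    - [0,0,0]
    - [0,0,0]
    - [0,0,0]
    - [0,0,0]
    - [0,0,0]
    - [0,0,0]
    - [0,0,0]
  hand: [1,1,1,1,1,1,1,1]

```text
time: 16.9
eef_pos: [0.5513, 0.1991, 0.0274]
tool_rot: [[-0.885, 0.465, -0.0], [0.465, 0.885, -0.0], [0.0, -0.0, -1.0]]
ft_force: [-0.3, 0.6, 0.9]
grip_width: -0.0001
```

```bash
python3 fing.py h scene top bottle_4 gate_tip gate_hinge
```

```text
scene bottle_4 [([6.0, -37.0, 5.0], 0.59), ([-2.0, -5.0, 2.0], 0.59), ([-4.0, -68.0, 2.0], 0.56)]
scene gate_tip []
scene gate_hinge [([-35.0, 24.0, 25.0], 0.89), ([128.0, 97.0, -2.0], 0.75)]
top bottle_4 [([4.0, -66.0, -2.0], 0.75), ([1.0, -35.0, 2.0], 0.73), ([-2.0, -6.0, -2.0], 0.69), ([-1.0, -100.0, 2.0], 0.67)]
top gate_tip []
top gate_hinge [([2.0, -36.0, 5.0], 0.53)]
16.9 lane TCP [-83.5  40.1  27.4] [ 0.6  0.4 -0.9] w -0.0001 [[-0.885, 0.465, -0.0], [0.465, 0.885, -0.0], [0.0, -0.0, -1.0]]
```

View pics/scene_h.png

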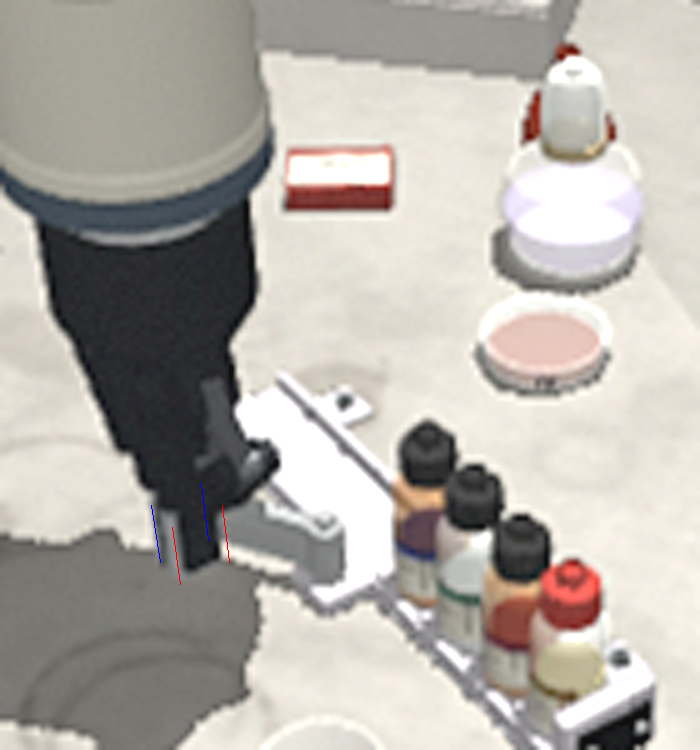

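View pics/top_h.png

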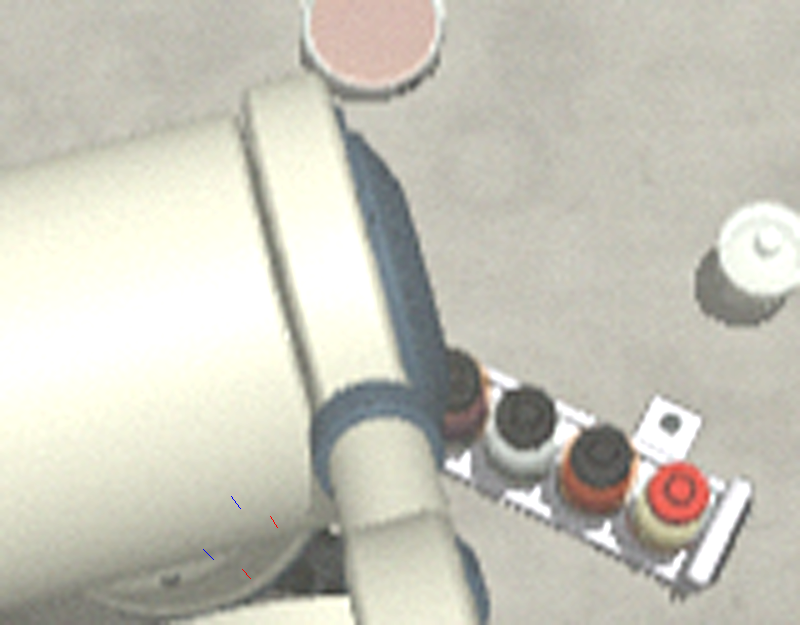

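```bash
python3 - <<'E'
import numpy as np
def c(t,r=43):
    d=3.5+11*abs(np.sin(t))+8*abs(np.cos(t))
    return np.array([-34+r*np.cos(t)-d*np.sin(t),19+r*np.sin(t)+d*np.cos(t)])
p=np.array([-83.5,40.1])
ts=np.concatenate([np.linspace(2.25,0.1,24),[0.05,0,-.03,-.05]])
for i,t in enumerate(ts):
    q=c(t);d=(q-p)/30;d=np.round([-d[0],d[1]],2);p=p+np.array([-d[0],d[1]])*30
    print(i,round(t,2),np.round(q,1),d.tolist())
E
```

```text
0 2.25 [-74.3  41.7] [-0.31, 0.05]
1 2.16 [-72.   45.4] [-0.07, 0.13]
2 2.06 [-69.3  48.9] [-0.09, 0.11]
3 1.97 [-66.1  52.1] [-0.11, 0.11]
4 1.88 [-62.6  55.1] [-0.12, 0.1]
5 1.78 [-58.6  57.7] [-0.13, 0.09]
6 1.69 [-54.3  59.9] [-0.14, 0.07]
7 1.6 [-49.8  61.6] [-0.15, 0.06]
8 1.5 [-46.   62.9] [-0.13, 0.04]
9 1.41 [-42.5  64. ] [-0.12, 0.04]
10 1.32 [-38.8  64.7] [-0.12, 0.02]
11 1.22 [-34.9  65.1] [-0.13, 0.01]
12 1.13 [-30.8  65.1] [-0.14, 0.0]
13 1.03 [-26.7  64.7] [-0.13, -0.01]
14 0.94 [-22.5  63.8] [-0.14, -0.03]
15 0.85 [-18.3  62.5] [-0.14, -0.04]
16 0.75 [-14.2  60.7] [-0.14, -0.06]
17 0.66 [-10.2  58.5] [-0.13, -0.08]
18 0.57 [-6.4 55.7] [-0.13, -0.09]
19 0.47 [-2.9 52.5] [-0.12, -0.11]
20 0.38 [ 0.4 48.9] [-0.11, -0.12]
21 0.29 [ 3.2 44.9] [-0.09, -0.13]
22 0.19 [ 5.6 40.5] [-0.08, -0.15]
23 0.1 [ 7.5 35.8] [-0.06, -0.15]
24 0.05 [ 8.3 33.2] [-0.03, -0.09]
25 0.0 [ 9.  30.5] [-0.02, -0.09]
26 -0.03 [ 9.3 29.5] [-0.01, -0.03]
27 -0.05 [ 9.5 28.9] [-0.01, -0.02]
```

Request:
drive_tool:
  delta_pos:
    - [-0.15,0.02,0]
    - [-0.16,0.03,0]
    - [-0.07,0.13,0]
    - [-0.09,0.11,0]
    - [-0.11,0.11,0]
    - [-0.12,0.1,0]
    - [-0.13,0.09,0]
    - [-0.14,0.07,0]
  turn:
    - [0,0,0]
    - [0,0,0]
    - [0,0,0]
    - [0,0,0]
    - [0,0,0]
    - [0,0,0]
    - [0,0,0]
    - [0,0,0]
  hand: [1,1,1,1,1,1,1,1]

```text
time: 18.1
eef_pos: [0.5865, 0.2032, 0.0275]
tool_rot: [[-0.885, 0.465, -0.0], [0.465, 0.885, -0.0], [0.0, -0.0, -1.0]]
ft_force: [-0.9, 0.6, 0.7]
grip_width: 0.0001
```

```bash
python3 fing.py i scene
```

```text
18.1 lane TCP [-54.1  60.1  27.5] [ 1.   0.1 -0.7] w 0.0001 [[-0.885, 0.465, -0.0], [0.465, 0.885, -0.0], [0.0, -0.0, -1.0]]
```

View pics/scene_i.png

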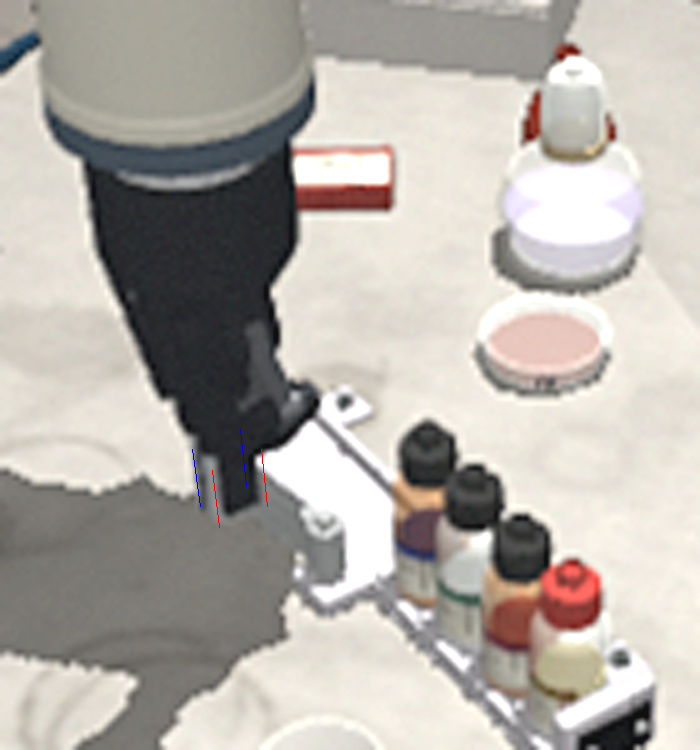

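The finger is moving the gate: the arm now points roughly along the lane, from the hinge at pixel (320,520) up to the finger at (245,500). The bottles have not moved. I'll continue the arc.

Request:
drive_tool:
  delta_pos:
    - [-0.15,0.06,0]
    - [-0.13,0.04,0]
    - [-0.12,0.04,0]
    - [-0.12,0.02,0]
    - [-0.13,0.01,0]
    - [-0.14,0,0]
    - [-0.13,-0.01,0]
    - [-0.14,-0.03,0]
  turn:
    - [0,0,0]
    - [0,0,0]
    - [0,0,0]
    - [0,0,0]
    - [0,0,0]
    - [0,0,0]
    - [0,0,0]
    - [0,0,0]
  hand: [1,1,1,1,1,1,1,1]

```text
time: 18.95
eef_pos: [0.6164, 0.1916, 0.0275]
tool_rot: [[-0.885, 0.465, 0.0], [0.465, 0.885, 0.0], [-0.0, 0.0, -1.0]]
ft_force: [-1.1, 0.3, 0.6]
grip_width: -0.0003
```

```bash
python3 fing.py j scene top
```

```text
18.95 lane TCP [-22.3  63.7  27.5] [ 1.1 -0.2 -0.6] w -0.0003 [[-0.885, 0.465, 0.0], [0.465, 0.885, 0.0], [-0.0, 0.0, -1.0]]
```

View pics/scene_j.png

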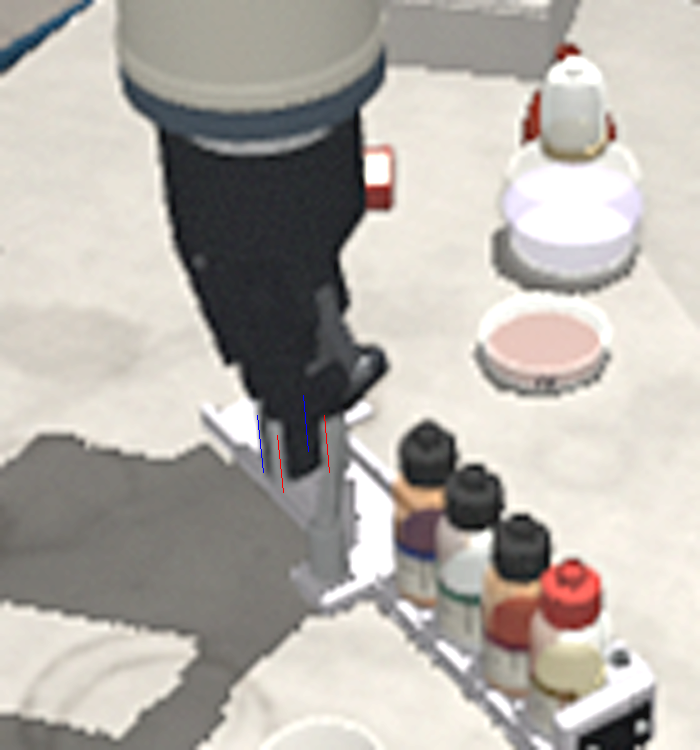

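View pics/top_j.png

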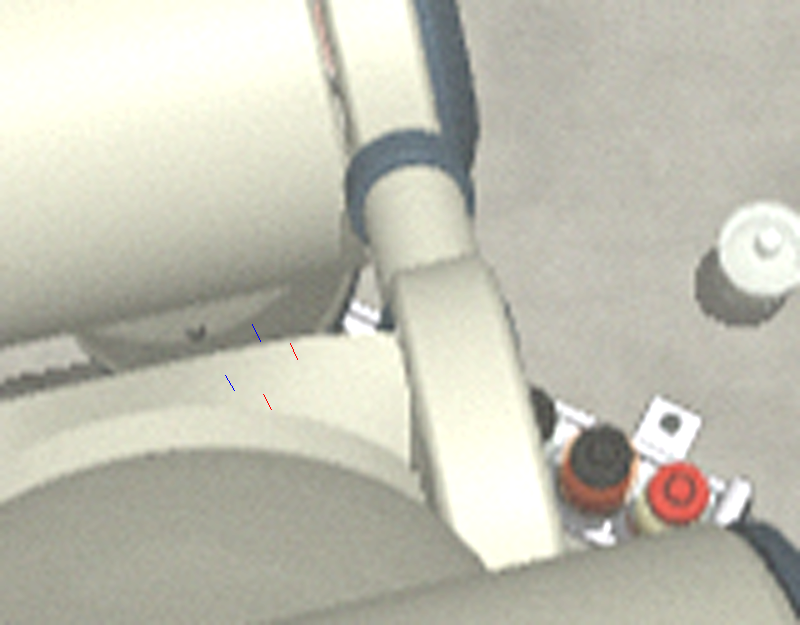

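Request:
drive_tool:
  delta_pos:
    - [-0.14,-0.04,0]
    - [-0.14,-0.06,0]
    - [-0.13,-0.08,0]
    - [-0.13,-0.09,0]
    - [-0.12,-0.11,0]
    - [-0.11,-0.12,0]
    - [-0.09,-0.13,0]
    - [-0.08,-0.13,0]
  turn:
    - [0,0,0]
    - [0,0,0]
    - [0,0,0]
    - [0,0,0]
    - [0,0,0]
    - [0,0,0]
    - [0,0,0]
    - [0,0,0]
  hand: [1,1,1,1,1,1,1,1]

```text
time: 19.85
eef_pos: [0.6305, 0.158, 0.0276]
tool_rot: [[-0.885, 0.465, 0.0], [0.465, 0.885, 0.0], [-0.0, 0.0, -1.0]]
ft_force: [-0.3, 0.1, 0.2]
grip_width: -0.0002
```

```bash
python3 fing.py k scene
```

```text
19.85 lane TCP [ 5.9 40.6 27.6] [ 0.4 -0.  -0.2] w -0.0002 [[-0.885, 0.465, 0.0], [0.465, 0.885, 0.0], [-0.0, 0.0, -1.0]]
```

View pics/scene_k.png

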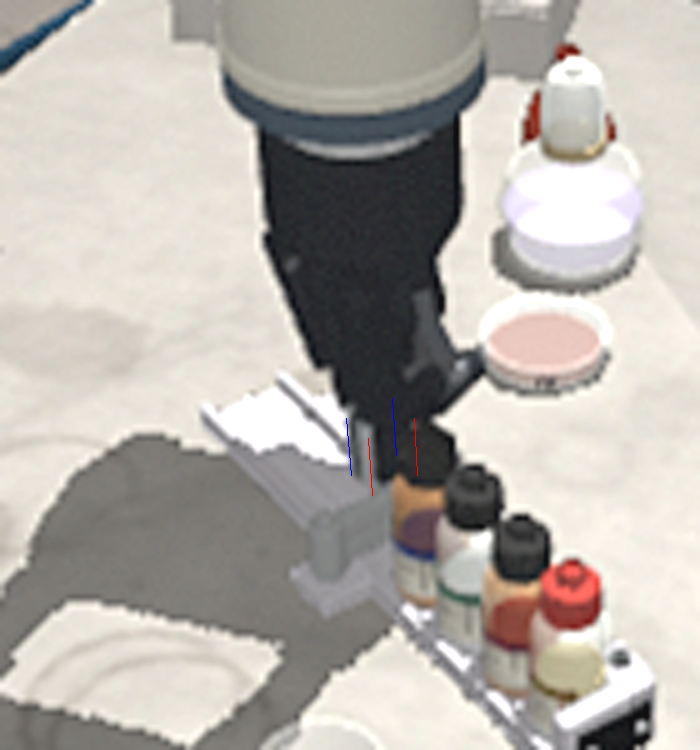

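Request:
drive_tool:
  delta_pos:
    - [-0.05,-0.1,0]
    - [-0.03,-0.09,0]
    - [-0.02,-0.06,0]
    - [-0.02,-0.04,0]
    - [0,-0.02,0]
    - [0,-0.02,0]
    - [0,-0.01,0]
    - [0,0,0]
  turn:
    - [0,0,0]
    - [0,0,0]
    - [0,0,0]
    - [0,0,0]
    - [0,0,0]
    - [0,0,0]
    - [0,0,0]
    - [0,0,0]
  hand: [1,1,1,1,1,1,1,1]

```text
time: 20.7
eef_pos: [0.6299, 0.1508, 0.0279]
tool_rot: [[-0.885, 0.465, 0.003], [0.465, 0.885, 0.004], [-0.0, 0.005, -1.0]]
ft_force: [3.4, 28.2, -4.3]
grip_width: -0.0
```

Request:
drive_tool:
  delta_pos:
    - [0,-0.01,0]
    - [0,-0.01,0]
    - [0,-0.01,0]
    - [0,-0.01,0]
    - [0,-0.01,0]
    - [0,-0.01,0]
    - [0,0,0]
    - [0,0,0]
  turn:
    - [0,0,0]
    - [0,0,0]
    - [0,0,0]
    - [0,0,0]
    - [0,0,0]
    - [0,0,0]
    - [0,0,0]
    - [0,0,0]
  hand: [1,1,1,1,1,1,1,1]

```text
time: 21.5
eef_pos: [0.6297, 0.1503, 0.028]
tool_rot: [[-0.885, 0.465, 0.004], [0.465, 0.885, 0.005], [-0.001, 0.007, -1.0]]
ft_force: [6.6, 37.5, -6.1]
grip_width: -0.0002
```

```bash
python3 fing.py l scene
```

```text
21.5 lane TCP [ 8.7 33.4 28. ] [11.6 36.3  6.3] w -0.0002 [[-0.885, 0.465, 0.004], [0.465, 0.885, 0.005], [-0.001, 0.007, -1.0]]
```

View pics/scene_l.png

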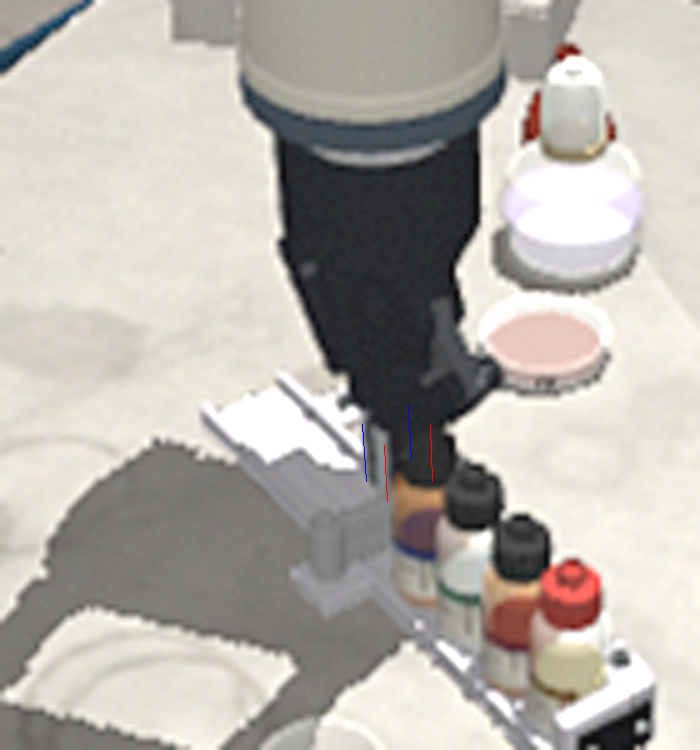

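Request:
drive_tool:
  delta_pos:
    - [0,0.1,0]
    - [0,0.1,0]
    - [0,0.3,0]
    - [0,0.5,0]
    - [0,0.6,0]
    - [0,0.4,-0.3]
    - [0,0.2,-0.6]
    - [0,0,-0.6]
  turn:
    - [0,0,0]
    - [0,0,0]
    - [0,0,0]
    - [0,0,0]
    - [0,0,0]
    - [0,0,0]
    - [0,0,0]
    - [0,0,0]
  hand: [1,1,1,1,1,1,1,1]

```text
time: 22.35
eef_pos: [0.6593, 0.2061, 0.0727]
tool_rot: [[-0.886, 0.464, -0.0], [0.464, 0.886, 0.0], [0.0, -0.0, -1.0]]
ft_force: [0.2, -1.0, 0.3]
grip_width: -0.0
```

```bash
python3 fing.py m scene top bottle_4 gate_tip gate_hinge
```

```text
scene bottle_4 [([-1.0, -67.0, 1.0], 0.93), ([1.0, -4.0, 2.0], 0.62), ([-1.0, -98.0, 1.0], 0.58)]
scene gate_tip [([-111.0, -106.0, -1.0], 0.61)]
scene gate_hinge [([-32.0, 20.0, 22.0], 0.78)]
top bottle_4 [([3.0, -67.0, -2.0], 0.53), ([-3.0, -101.0, 2.0], 0.49), ([-1.0, -40.0, 3.0], 0.46)]
top gate_tip []
top gate_hinge []
22.35 lane TCP [ 8.9 96.6 72.7] [-0.6 -0.8 -0.3] w -0.0 [[-0.886, 0.464, -0.0], [0.464, 0.886, 0.0], [0.0, -0.0, -1.0]]
```

View pics/scene_m.png

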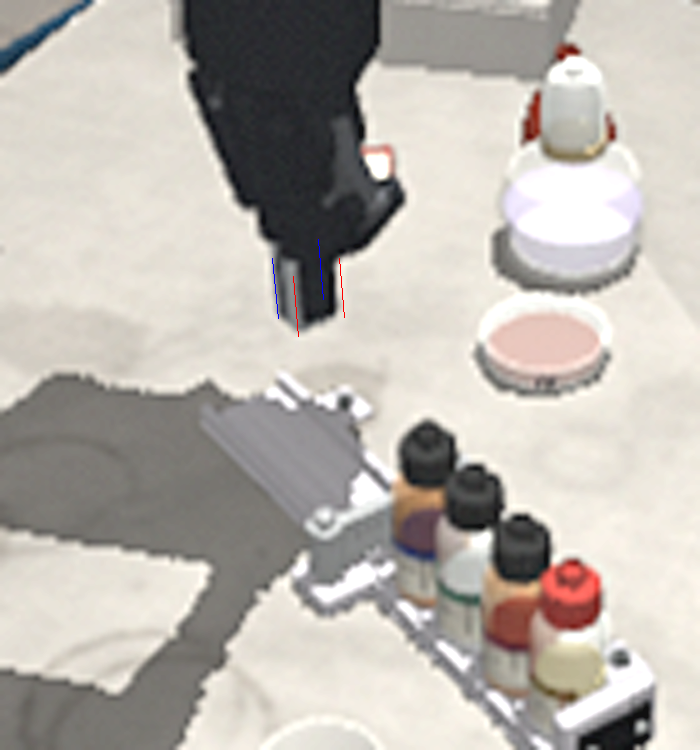

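View pics/top_m.png

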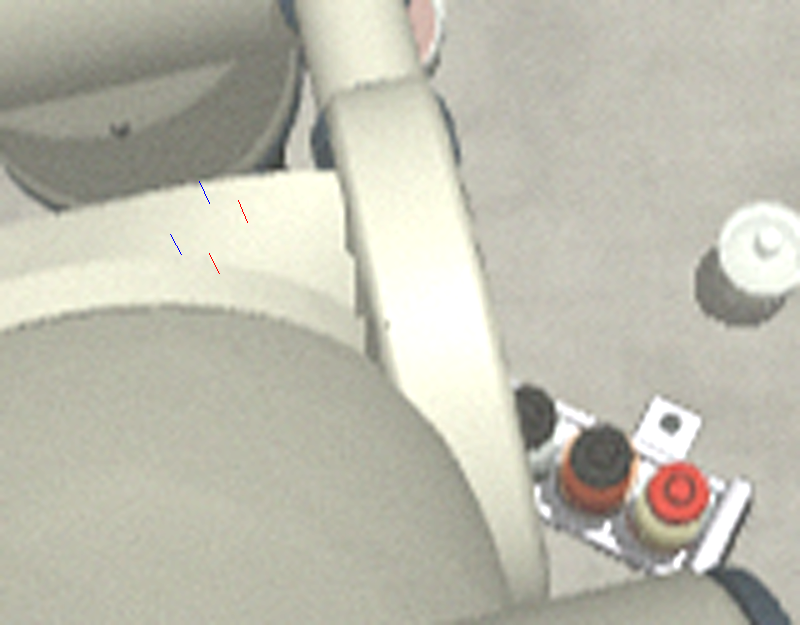

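Request:
drive_tool:
  delta_pos:
    - [0,0.3,-0.6]
    - [0,0.6,-0.8]
    - [0,0.8,-0.8]
    - [0,0.9,-0.8]
    - [0.3,0.9,-0.5]
    - [0.5,0.9,0]
    - [0.5,0.8,0]
    - [0,0,0]
  turn:
    - [0,0,0]
    - [0,0,0]
    - [0,0,0]
    - [0,0,0]
    - [0,0,0]
    - [0,0,0]
    - [0,0,0]
    - [0,0,0]
  hand: [1,1,1,1,1,1,1,1]

```text
time: 23.55
eef_pos: [0.6957, 0.3643, 0.1765]
tool_rot: [[-0.887, 0.462, -0.001], [0.462, 0.887, 0.001], [0.001, -0.0, -1.0]]
ft_force: [-1.0, -0.2, -0.2]
grip_width: 0.0001
```

```bash
python3 - <<'E'
from workcell import *
from h import *
ln=L((0.6065,0.1248),62.3)
for c,cr,k in [("top",(190,170,310,250),6),("scene",(200,160,300,240),7)]:
    im=camera(c);m=camera_model(c)
    overlay(im,m,ln,cr,k,f"pics/{c}_n.png",2.2)
    cv2.imwrite(f"pics/{c}_nraw.png",cv2.convertScaleAbs(cv2.resize(im[cr[1]:cr[3],cr[0]:cr[2],::-1],None,fx=k,fy=k,interpolation=cv2.INTER_CUBIC),alpha=1.3))
    for n in ["bottle_1","gate_tip","gate_hinge","stop_face","glass_beaker","weighing_bottle","culture_dish"]:
        print(c,n,[(np.round(ln.l(d["xyz"])*1000).tolist(),np.round(d["xyz"],3).tolist(),round(d["p"],2)) for d in mark_of(c,n)[:4]])
s=sense();print(s["time"],s["ft_force"])
E
```

```text
top bottle_1 [([-1.0, -39.0, 3.0], [0.587, 0.091, 0.003], 0.82), ([1.0, -7.0, 1.0], [0.604, 0.118, 0.001], 0.7), ([-2.0, -99.0, 3.0], [0.558, 0.038, 0.003], 0.55), ([3.0, -66.0, -3.0], [0.578, 0.065, -0.003], 0.51)]
top gate_tip [([31.0, 18.0, 26.0], [0.642, 0.127, 0.026], 0.54)]
top gate_hinge [([-33.0, 16.0, 20.0], [0.585, 0.154, 0.02], 0.9)]
top stop_face [([6.0, -115.0, 17.0], [0.558, 0.02, 0.017], 0.94)]
top glass_beaker [([-116.0, -108.0, -1.0], [0.453, 0.083, -0.001], 0.91)]
top weighing_bottle [([103.0, -89.0, 4.0], [0.656, -0.002, 0.004], 0.61)]
top culture_dish [([2.0, -113.0, 15.0], [0.555, 0.024, 0.015], 0.71), ([123.0, 95.0, -1.0], [0.76, 0.152, -0.001], 0.59)]
scene bottle_1 [([-2.0, -4.0, 3.0], [0.602, 0.122, 0.003], 0.84), ([3.0, -35.0, 1.0], [0.593, 0.093, 0.001], 0.8), ([-5.0, -66.0, 2.0], [0.572, 0.068, 0.002], 0.74)]
scene gate_tip []
scene gate_hinge [([-33.0, 21.0, 30.0], [0.586, 0.159, 0.03], 0.77)]
scene stop_face [([-3.0, -109.0, 20.0], [0.553, 0.029, 0.02], 0.85)]
scene glass_beaker [([-112.0, -107.0, 1.0], [0.458, 0.082, 0.001], 0.6)]
scene weighing_bottle [([-1.0, -69.0, -0.0], [0.573, 0.064, -0.0], 0.65), ([107.0, -87.0, -3.0], [0.661, -0.002, -0.003], 0.62)]
scene culture_dish [([129.0, 98.0, -4.0], [0.766, 0.152, -0.004], 0.95)]
24.35 [-0.00594279 -0.5302635   0.53236016]
```

View pics/top_n.png

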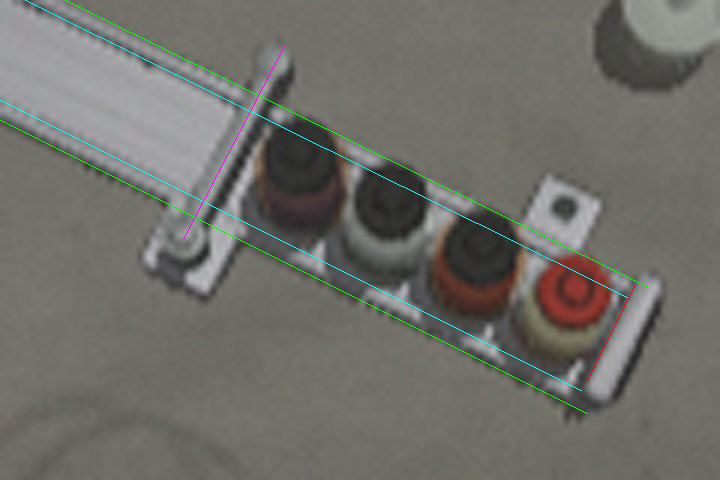

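View pics/top_nraw.png

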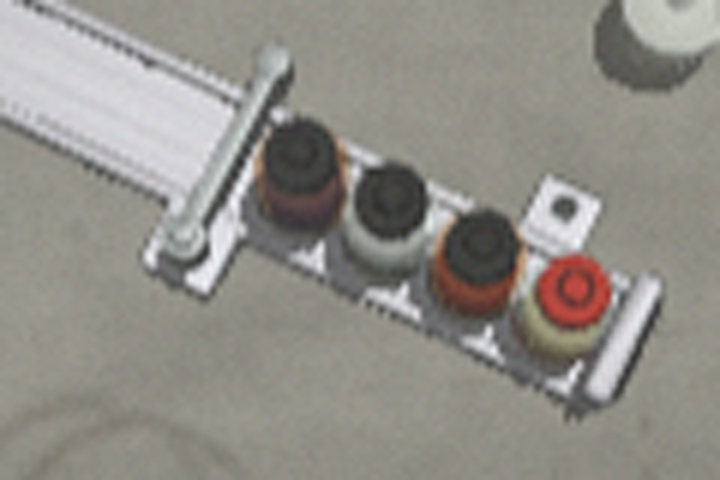

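View pics/scene_n.png

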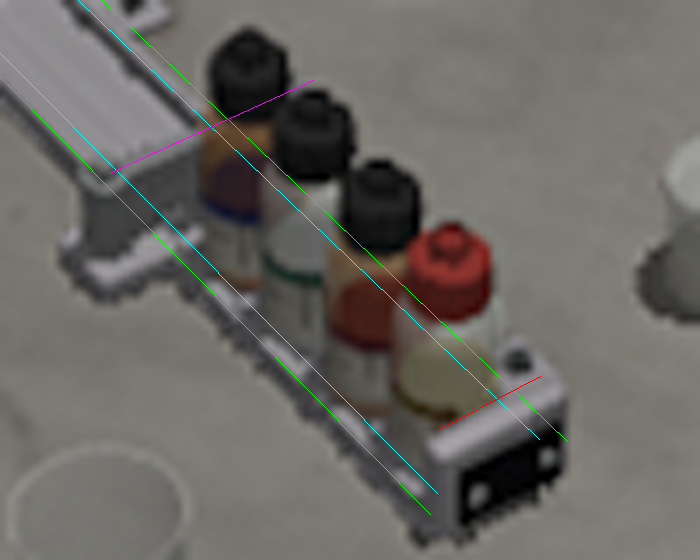

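```bash
python3 -c "
from workcell import *
print(sense()['qvel'].round(2)); print(sign_off())"
```

```text
[ 0.01  0.06  0.02  0.03 -0.07 -0.04]
the job is handed in; nothing more can be done
None
```

I pushed the row home with the shut fingertips, low on bottle 4 and at about 20 mm/s or slower. I then swung the keeper gate shut with a fingertip, backed clear and handed the job in at about 24.4 s.

**Row:** In the last pictures all four bottles stand upright. They were found at lane y of about -99, -66, -37 and -6 mm, against a home row of -99.5, -68.5, -37.5 and -6.5 mm. Just before I backed off, the push force rose to about 8 N, which is more than the row's own resistance. I read that as the front bottle being against the end stop.

**Gate:** It came to a hard stop, lies across the lane behind the row and looks parallel to the end stop in the top picture.

**Bystanders:** The beaker, weighing bottle and culture dish are where they were, within about 5 mm of network noise.

**What did not fully agree:**
- I pressed the gate against its stop harder than needed, up to about 38 N at the fingertip.
- The tool stopped about 3 mm earlier than I had computed for the shut gate.
- My overlay showed the gate 1.5° off my fitted lane angle. The end stop showed a similar offset, so I put this down to the fit and not to an open gate.

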